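# Weigh the brass peg template on the spring scale and mark its reading

## Task

Weigh the brass template plate: lift it out of its rack, hang it by its eye in the saddle of the spring scale's hook, slowly easing its whole unknown weight onto the spring before you let go so that the hook never jumps, bounces or is pushed far down. Only when the plate hangs free and quite still, slide the yellow marker down to the level of the red pointer and leave it there, with the plate still hanging. Do not disturb the peg, the burnisher or the pin vise.

Things in the scene. Friction and masses are not known exactly. Their poses are not given: they have to be found in the camera images.
- plate: Brass template plate, loose, upright in the rack's slot (lift straight up 28 mm). Origin: centre of its underside; z up, y along its width, x through its 8 mm thickness; both faces alike. Lower part 64 mm wide, 70 mm high; above it an eye (window along x), then on top a dark rosewood grip block 24 mm (y) by 16 mm (x), 132 to 174 mm above the underside. Unknown weight, 1.8 to 6.4 N.
- plate_grip (a point): Point to grip the plate: middle of the rosewood block, 155 mm above the plate's underside, 37 mm above the apex of the eye. Axes as the plate's.
- plate_eye (a point): Apex of the eye's roof, 118 mm above the plate's underside, mid-width and mid-thickness; it rests on the hook. Axes as the plate's. The eye is 30 mm wide and open from 70 to 118 mm above the underside; its roof is an upside-down V, 109 mm at the sides; the frame round it is 48 mm wide and ends 132 mm up.
- rack: Fixed wooden rack, 60 x 100 mm, 40 mm high, with the slot (11 mm wide, along its y axis) the plate stands in, slot floor 12 mm above the bench. Origin: centre of its underside.
- stand: Fixed spring scale: wooden foot 15 mm thick, dark steel post and white ruler board with 5 mm graduations, 250 mm high. Origin under the foot, at bench level. In its frame the hook arm points to -x from the post (front of post and board at x = +38 to 44 mm), post at y = 0, ruler board at y = -115 mm. Nothing stands above the hook arm.
- hook_seat (a point): Top of the hook's 8 mm round rod (along the stand's x) mid-saddle, 204 mm up unloaded. Axes as the stand's. Saddle 16 mm long; the free end reaches 24 mm in -x of and 20 mm above this point; towards +x the rod rises 12 mm. Turn the plate's x along the stand's x (either way round), bring the eye over the free end from -x, apex 30 mm above this point, then lower: the hung apex lies here.
- hook (a joint): How far the hook is pulled down, m: 0 unloaded, grows downward, spring 150 N/m (6.7 mm per N), lightly damped, stop at 0.065. Letting go before the spring bears the weight, or while pushing it down, makes it jump: keep it under 0.05 m/s always (so lower slowly) and below 0.055.
- pointer_tip (a point): Tip of the red pointer that moves with the hook, next to the ruler board, 212 mm above the bench when unloaded.
- marker (a joint): How far the yellow marker has been slid down its ruler board, m: 0 at top, grows downward, range 0 to 0.065; about 2.5 N of friction, it stays where left. The marker is level with the pointer when this equals the value of the hook's joint.
- marker_grip (a point): Where to grip the yellow marker: on the axis of its bar (12 mm wide along the stand's y, 12 mm high), which sticks out along the stand's -x from the ruler board. This point is 16 mm in -x and 115 mm in -y of the stand's origin, 14 mm from the bar's free end, at the height of the marker's middle (which must be level with the pointer).
- peg: Rosewood tuning peg, 90 mm, lying on the chest: leave alone.
- burnisher: Spoon-shaped hardwood burnisher, 160 mm, lying on the chest: leave alone.
- pin_vise: Small steel pin vise, 80 mm long, 14 mm square, lying on the bench: leave alone.
- chest: Fixed carved chest with an iron hook latch, 170 x 270 mm, lid top 95 mm above the bench. Origin: centre of its underside.

How it is judged:
By the outcome, as a careful person would: the job done as asked, in the order asked, and still so for the second after the job is handed in, with the robot touching nothing.
It also fails if it takes over 72 s, if anything falls off the work surface, if the arm or the gripper's body presses on something with over 40 N, if the wrist force passes 120 N, or if a joint passes its speed limit or range.

## Robot

A 6-joint arm with a two-finger parallel gripper is mounted at the origin on the work surface. World frame = base frame: x ahead of the robot, y to its left, z up, the work surface at z = 0. Lengths are in mm, angles in rad, forces in N, time in s.
With the tool pointing down it reaches from about 350 to 725 mm from the base axis. Payload 4.3 kg.
Tool frame: the origin (TCP) lies between the finger pads; the fingertips stand r.nose_length ahead of it and the grasp point (between the pads) lies 3 mm ahead of it (r.nose_length is the distance from the TCP to the fingertips, in mm); z points along the fingers, y is the line along which they close (so a half turn about z gives the same grasp; the last joint's range is limited). The gripper opens to 85 mm and grips with 20 to 120 N. Pads are 22 mm wide; open, the fingers measure 114 mm over their backs; the gripper's body (76 mm by 85 mm) begins 54 mm behind the grasp point. The pads swing forward as they close: fully open they stand 13 mm farther back than shut.
Start: joints at [-1.272, 0.377, 0.081, 1.274, 0, 1.46], TCP at [228.581, -527.651, 253.329] pointing down, gripper open.
Joint ranges: [-2.72, 2.72], [-0.84, 1.66], [-1.02, 1.22], [-1.77, 2.12], [-1.37, 1.28], [-3.14, 3.14]. Speed limits (rad/s): [2.57, 2.57, 3.14, 3.14, 3.14, 3.14].

## Interface

Orientations are given as a unit quaternion [w, x, y, z].
In Python, from rig import r, optics gives the robot as it stands.
- The arm moves only by the tool apply_moves, never from a script. Its argument "targets" is a list of rows, each an object with "xyz": the shift along the tool's x, y, z in mm, a list of three; "rotation": the turn, a rotation vector about the tool's x, y, z in degrees, a list of three. In form: [{"xyz": [tx, ty, tz], "rotation": [wx, wy, wz]}, ...]. A call has exactly 5 rows; each row is the pose to reach, as a shift and turn from the pose commanded when the call began, along the tool's axes at that moment; what a row does not reach only later rows make up. A row lasts 1/8 s, in which the tool goes at most 62.5 mm and 10.7 degrees, less where a joint would pass 70% of its speed; a pose out of reach is approached as far as the arm can. A call with a gripper value outside its range is refused whole. "gripper" is the finger opening in mm, from 0 to 85.4, set as the call begins (left out, the last holds). The fingers move at their own pace and stop on an object; "squeeze" is the grip in N (left out, the last holds). Time passes only in rows, so rows that repeat a pose let the fingers close, or fill a call up. It gives the time, the measured TCP pose, the force, the opening and the grip force at its end, in the units of the state.
- r.observe(): the state, without advancing time (a new reading comes with each control period).
- optics.snapshot(name): name is "side" or "top"; returns the picture (420x560x3 uint8, red, green, blue); there is no depth.
- optics.get_calibration(name): a dict with "fov_y" (degrees; the focal length in pixels is half the picture's height over the tangent of half this angle, whatever the lens; pixels are square), "cx", "cy" (the principal point, pixels), "position" and "orientation" of the camera in the world. Camera axes: x right, y down, z forward; pixel columns grow to the right and rows downward; lengths in mm; the calibration is good to about 2 mm. A picture is of the moment at which its call begins. get_calibration takes no time and is no camera call.
- r.close_job(): hands the job in; it is judged then, once.
Trained networks look in the newest picture that a camera, given by its name, has taken for a name from the list of things; names that differ only in an ending like _2 or _b are one class to them, and where a whole thing is asked for, a point or a joint stands for the part that bears it (a point fixed in the world has none). Each returns a list of dicts, best first, with "score" (0 to 1); they miss things now and then, are a little off and sometimes report something else, mostly with a low value. They report only what shows in the picture. A call takes as long as a camera call.
- optics.spot_in(target, camera): "xy" ([column, row] in pixels, amid what is visible of it).
The state is a dict: "clock": time; "qpos": joint angles; "qvel": joint speeds; "joint_torque": joint torques, N m; "tcp_pos": TCP position; "tcp_rot": TCP orientation; "contact_force": force on the tool from outside, world axes, zero at the start; "moment": the same for the moment, N m; "finger_gap": finger opening in mm; "finger_force": force on a finger pad.
Only numpy, scipy, OpenCV 4.12 (cv2) and the standard library are available. Lean on these libraries where they do the work, as an engineer would, in place of code of your own. Each camera call takes 0.05 s, during which the arm holds its last target. There are 200 camera calls.

## Working session

There is one attempt and no reset: what is moved stays moved. The work goes in short steps, Python scripts to look and compute and a tool call to move; the robot and the scene stay as the last step left them, time stands still between calls to the robot, and variables do not carry over. Pictures are saved under pics/ and viewed, at most 10 in all, crops included, and the job is handed in when it is done.

Besides the shell and the picture viewer there is one more tool, called after "Call:" as name(argument=value, ...) on one line, values as JSON. apply_moves: Moves the arm, as the interface text tells. Its arguments: {"type":"object","properties":{"targets":{"type":"array"},"gripper":{"type":"number"},"squeeze":{"type":"number"}},"required":["targets"]}

```bash
ls; mkdir -p pics; python3 - <<'E'
from rig import r, optics
import cv2
for n in ("side","top"):
    im=optics.snapshot(n); cv2.imwrite(f"pics/{n}0.png",im[:,:,::-1])
    c=optics.get_calibration(n); print(n,c)
    for t in ("plate","plate_grip","plate_eye","rack","stand","hook_seat","hook","pointer_tip","marker","marker_grip","chest","pin_vise"):
        try: print(t,[( [round(v) for v in d["xy"]],round(d["score"],2)) for d in optics.spot_in(t,n)[:3]])
        except Exception as e: print(t,e)
print(r.observe(), r.nose_length)
E
```

```text
pics
side {'fov_y': 44.83192960459748, 'cx': 282.87993607621223, 'cy': 211.47073334552314, 'position': array([ 38.32990673, 834.90778908, 814.39585392]), 'orientation': array([ 0.12918546, -0.24579571,  0.84542519, -0.4562366 ])}
plate [([365, 194], 0.86)]
plate_grip [([368, 197], 0.85)]
plate_eye [([365, 195], 0.89), ([252, 264], 0.51)]
rack [([365, 226], 0.57)]
stand [([301, 289], 0.7)]
hook_seat [([295, 217], 0.61), ([371, 197], 0.2)]
hook [([296, 215], 0.53)]
pointer_tip [([304, 216], 0.69)]
marker [([281, 251], 0.6)]
marker_grip [([279, 248], 0.55)]
chest [([278, 196], 0.61)]
pin_vise [([253, 266], 0.67)]
top {'fov_y': 45.90224136407017, 'cx': 279.372281553488, 'cy': 209.29282211499896, 'position': array([ 478.3699999 ,  -22.31310878, 1086.8935424 ]), 'orientation': array([ 0.02699132, -0.6974434 ,  0.71549113, -0.03027582])}
plate [([400, 256], 0.77)]
plate_grip [([402, 259], 0.83)]
plate_eye [([401, 255], 0.6), ([376, 141], 0.32), ([343, 130], 0.22)]
rack [([385, 255], 0.62)]
stand [([220, 256], 0.89), ([376, 142], 0.62)]
hook_seat [([238, 276], 0.78)]
hook []
pointer_tip [([2
[... 183 characters left out ...]
([-1.27229407e+00,  3.77282844e-01,  8.10184127e-02,  1.27437354e+00,
        6.02881290e-06,  1.46052420e+00]), 'qvel': array([-1.78689172e-03, -1.70909131e-03,  5.16894524e-05, -7.22731007e-04,
       -4.56809154e-04, -1.13302377e-03]), 'joint_torque': array([ 1.05410410e-03, -4.63517904e+01,  2.70153719e+01,  2.28929612e-04,
       -1.36669892e-04,  2.54232774e-06]), 'tcp_pos': array([ 228.59184365, -527.66783112,  253.34631978]), 'tcp_rot': array([7.85443889e-05, 9.79185544e-01, 2.02967149e-01, 1.04419199e-05]), 'contact_force': array([0.22070171, 0.80941463, 1.01188266]), 'moment': array([-0.01209616,  0.01740864, -0.00252534]), 'finger_force': 0.0, 'finger_gap': 85.75340067672833} 22.0
```

View pictures.

```bash
python3 - <<'E'
import cv2
a=cv2.imread("pics/side0.png");b=cv2.imread("pics/top0.png")
cv2.imwrite("pics/s_crop.png",cv2.resize(a[140:340,210:410],None,fx=3,fy=3,interpolation=cv2.INTER_CUBIC))
cv2.imwrite("pics/t_crop.png",cv2.resize(b[180:330,140:430],None,fx=2.7,fy=2.7,interpolation=cv2.INTER_CUBIC))
E
```

```text
(no output)
```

View pics/s_crop.png

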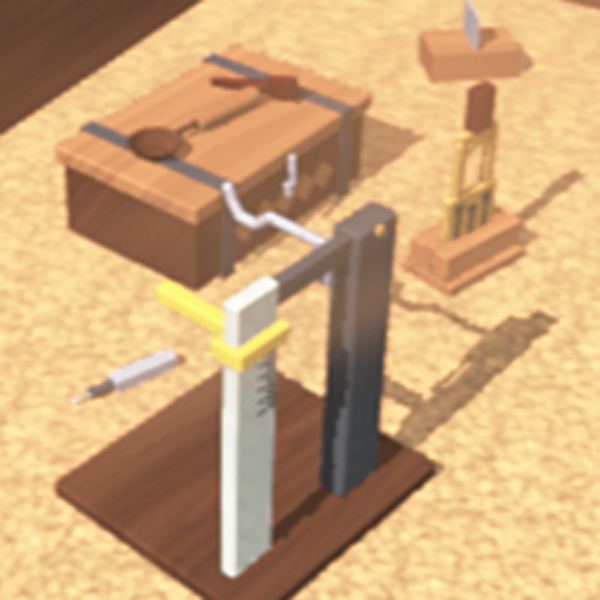

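View pics/t_crop.png

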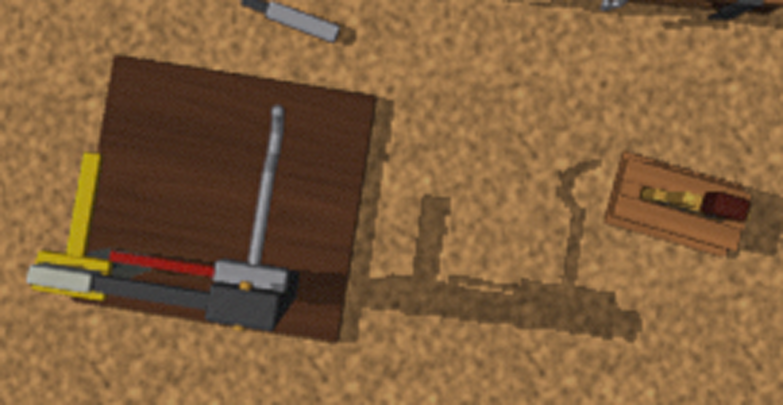

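View pics/side0.png

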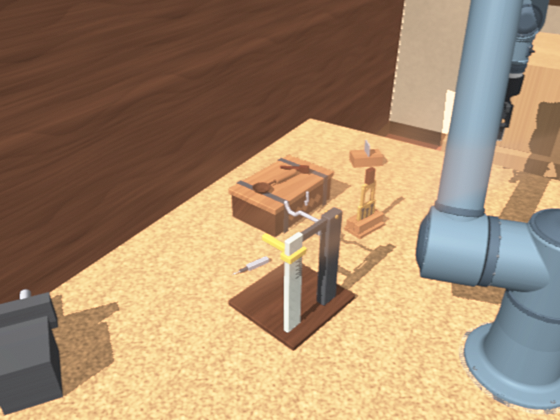

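The side and top pictures show the rosewood block at about side (370,176) and top (409,256). The hook's free end is at side (286,202) and top (243,221), and the marker bar's end is at side (264,237) and top (174,237). The spotter's plate_grip only gives the middle of the whole plate, so I triangulate hand-read points and fit the poses.

```bash
cat > h.py <<'E'
import numpy as np
from rig import r, optics
from scipy.spatial.transform import Rotation as R
from scipy.optimize import least_squares
def rot(q): return R.from_quat(np.roll(q,-1))
CAL={n:optics.get_calibration(n) for n in("side","top")}
def ray(n,uv):
    c=CAL[n]; f=210/np.tan(np.radians(c["fov_y"])/2)
    d=rot(c["orientation"]).apply([(uv[0]-c["cx"])/f,(uv[1]-c["cy"])/f,1]); return c["position"],d/np.linalg.norm(d)
def proj(n,P):
    c=CAL[n]; f=210/np.tan(np.radians(c["fov_y"])/2)
    p=rot(c["orientation"]).inv().apply(np.asarray(P)-c["position"]); return f*p[...,:2]/p[...,2:]+[c["cx"],c["cy"]]
def tri(a,b):
    (o1,d1),(o2,d2)=ray("side",a),ray("top",b)
    s=np.linalg.lstsq(np.c_[d1,-d2],o2-o1,rcond=None)[0]; p,q=o1+s[0]*d1,o2+s[1]*d2
    return (p+q)/2,np.linalg.norm(p-q)
def onz(n,uv,z): o,d=ray(n,uv); return o+d*(z-o[2])/d[2]
S=lambda u,v:np.array([210+u/3,140+v/3]); T=lambda u,v:np.array([140+u/2.7,180+v/2.7])
E
python3 - <<'E'
from h import *
np.set_printoptions(precision=1,suppress=True)
for k,a,b in [("blocktop",S(482,86),T(730,205)),("hookend",S(228,184),T(277,108)),("seat",S(252,226),T(270,165)),("markend",S(160,290),T(92,155)),("board top",S(252,292),T(60,279))]: print(k,*tri(a,b))
print("foot z15",[onz("top",T(*p),15)[:2] for p in((118,57),(377,97),(340,340))])
print("rack z40",[onz("top",T(*p),40)[:2] for p in((627,152),(748,188),(730,255),(607,220))])
# stand fit: params x,y,yaw,seatx
obs=[("side",S(228,186),(-24,0,222),1),("top",T(277,110),(-24,0,222),1),("side",S(252,227),(0,0,202),1),
("side",S(162,291),(-30,-115,212),0),("top",T(92,156),(-30,-115,212),0)]
def f(p):
    c=R.from_euler("z",p[2]); o=[]
    for n,uv,P,h in obs:
        P=np.array(P,float)+[p[3]*h,0,0]; o.append(proj(n,c.apply(P)+[p[0],p[1],0])-uv)
    return np.ravel(o)
for y0 in(0,1.5,3,-1.5):
    s=least_squares(f,[450,100,y0,-20]); print(s.cost,s.x,s.fun)
E
```

```text
blocktop [ 460.1 -262.3  187.4] 1.4154045215353335
hookend [530.6  37.  223.1] 1.775648598234547
seat [498.6  46.1 202.6] 7.955034298257981
markend [505.2 159.5 213.2] 1.8541175679426893
board top [427.5 172.  250.2] 0.8139458679318133
foot z15 [array([588.4, 178.7]), array([550.9, -28.6]), array([359.2,   5.6])]
rack z40 [array([ 501.2, -222.7]), array([ 470.7, -315.9]), array([ 419.2, -299.5]), array([ 448.7, -204.9])]
1.820486705189174 [453.5  52.2   3.  -52.9] [-0.1  0.1 -0.3  0.6 -0.  -1.7  0.2  0.4 -0.2 -0.3]
1.8204867051861626 [453.5  52.2   3.  -52.9] [-0.1  0.1 -0.3  0.6 -0.  -1.7  0.2  0.4 -0.2 -0.3]
1.820486705186909 [453.5  52.2   3.  -52.9] [-0.1  0.1 -0.3  0.6 -0.  -1.7  0.2  0.4 -0.2 -0.3]
1.820486705188411 [453.5  52.2  -3.3 -52.9] [-0.1  0.1 -0.3  0.6 -0.  -1.7  0.2  0.4 -0.2 -0.3]
```

```bash
cat >> h.py <<'E'
def goal(x,y,z,yaw):  # yaw deg of tool x axis, tool down
    return np.array([x,y,z]), R.from_euler("z",yaw,degrees=True)*R.from_euler("x",180,degrees=True)
def plan(x,y,z,yaw,s=None):
    s=s or r.observe(); q=rot(s["tcp_rot"]); p,g=goal(x,y,z,yaw)
    print("t",round(s["clock"],2),"shift",q.inv().apply(p-s["tcp_pos"]).round(2),"rotvec",np.degrees((q.inv()*g).as_rotvec()).round(2))
E
python3 - <<'E'
from h import *
np.set_printoptions(precision=1,suppress=True)
print("other",onz("side",(367,160),20))
obs=[("side",S(228,186),(-24,0,221),1),("top",T(277,110),(-24,0,221),1),
("side",S(162,291),(-30,-115,212),0),("top",T(92,156),(-30,-115,212),0),("top",T(60,279),(41,-115,250),2),("side",S(252,292),(41,-115,250),2)]
def f(p):
    c=R.from_euler("z",p[2]); o=[]
    for n,uv,P,h in obs:
        P=np.array(P,float)+[p[3]*(h==1)+p[4]*(h==2),0,0]; o.append(proj(n,c.apply(P)+[p[0],p[1],0])-uv)
    return np.r_[np.ravel(o),(p[2]-2.963)/.01]
s=least_squares(f,[453,52,2.96,-52,0]);p=s.x;print(np.degrees(p[2]),p,s.fun)
c=R.from_euler("z",p[2]);o=[p[0],p[1],0]
print("seat",c.apply([p[3],0,204])+o,"mgrip",c.apply([-16,-115,212])+o,"dir -x",c.apply([-1,0,0]))
plan(460,-262,253,162.3); plan(460,-262,172,162.3)
F=[]
for i in range(8): optics.snapshot("top"); F.append(r.observe()["contact_force"])
print(np.array(F))
E
```

```text
other [ 607.4 -605.2   20. ]
169.8652667078596 [454.5  50.8   3.  -52.7   7. ] [-0.3  0.2  0.1  0.1  0.4  0.2  0.3 -0.3 -0.4 -0.2  0.1  0.2  0.2]
seat [506.3  41.5 204. ] mgrip [490.4 161.2 212. ] dir -x [ 1.  -0.2  0. ]
t 1.3 shift [ 317.9 -151.8    0.3] rotvec [   0.     0.  -138.9]
t 1.3 shift [ 317.9 -151.8   81.3] rotvec [   0.     0.  -138.9]
[[ 0.2 -0.6  1.1]
 [ 0.9  0.4 -0.5]
 [-1.1 -0.4  0.5]
 [-0.1 -0.1 -0. ]
 [ 0.5  0.   0.8]
 [ 0.3 -1.  -0.8]
 [-0.  -0.1 -0.1]
 [-0.5 -0.3  0.8]]
```

Call:
apply_moves(targets=[{"xyz": [50, -24, 0], "rotation": [0, 0, -10]}, {"xyz": [100, -48, 0], "rotation": [0, 0, -20]}, {"xyz": [150, -72, 0], "rotation": [0, 0, -30]}, {"xyz": [200, -96, 0], "rotation": [0, 0, -40]}, {"xyz": [250, -119, 0], "rotation": [0, 0, -50]}], gripper=60, squeeze=60)

```text
clock: 2.33
tcp_pos: [411.7, -317.7, 253.6]
tcp_rot: [0.0, 0.8, 0.6, 0.0]
contact_force: [0.4, -0.9, -0.1]
finger_gap: 60.2
finger_force: 0.0
```

Call:
apply_moves(targets=[{"xyz": [0, 0, 0], "rotation": [0, 0, -10]}, {"xyz": [0, 0, 0], "rotation": [0, 0, -20]}, {"xyz": [0, 0, 0], "rotation": [0, 0, -30]}, {"xyz": [0, 0, 0], "rotation": [0, 0, -40]}, {"xyz": [0, 0, 0], "rotation": [0, 0, -50]}])

```text
clock: 2.95
tcp_pos: [410.7, -319.0, 253.3]
tcp_rot: [0.0, 0.471, 0.882, -0.0]
contact_force: [-0.2, -0.2, 0.6]
finger_gap: 60.2
finger_force: 0.0
```

Call:
apply_moves(targets=[{"xyz": [0, 0, 0], "rotation": [0, 0, -10]}, {"xyz": [0, 0, 0], "rotation": [0, 0, -20]}, {"xyz": [0, 0, 0], "rotation": [0, 0, -30]}, {"xyz": [0, 0, 0], "rotation": [0, 0, -38.9]}, {"xyz": [0, 0, 0], "rotation": [0, 0, -38.9]}])

```text
clock: 3.58
tcp_pos: [410.7, -319.1, 253.4]
tcp_rot: [0.0, 0.155, 0.988, -0.0]
contact_force: [-0.7, 0.4, -0.3]
finger_gap: 60.0
finger_force: 0.0
```

```bash
python3 - <<'E'
from h import *
plan(460,-262,253,162.3)
E
```

```text
t 3.58 shift [-29.52  69.39   0.37] rotvec [-0.01  0.01 -0.08]
```

Call:
apply_moves(targets=[{"xyz": [-10, 23, 0], "rotation": [0, 0, 0]}, {"xyz": [-20, 46, 0], "rotation": [0, 0, 0]}, {"xyz": [-29.5, 69.5, 0], "rotation": [0, 0, 0]}, {"xyz": [-29.5, 69.5, 15], "rotation": [0, 0, 0]}, {"xyz": [-29.5, 69.5, 30], "rotation": [0, 0, 0]}])

```text
clock: 4.2
tcp_pos: [459.6, -262.0, 222.2]
tcp_rot: [-0.0, 0.154, 0.988, -0.0]
contact_force: [-0.1, -0.2, -0.8]
finger_gap: 59.8
finger_force: 0.0
```

```bash
python3 - <<'E'
from h import *
import cv2
a=optics.snapshot("side");b=optics.snapshot("top")
A=cv2.resize(a[110:250,310:430],None,fx=3.3,fy=3.3,interpolation=cv2.INTER_CUBIC)
B=cv2.resize(b[200:310,340:470],None,fx=3,fy=3,interpolation=cv2.INTER_CUBIC)
B=cv2.copyMakeBorder(B,0,A.shape[0]-B.shape[0],0,0,cv2.BORDER_CONSTANT)
cv2.imwrite("pics/p1.png",np.hstack([A,B])[:,:,::-1])
s=r.observe();print(s["tcp_pos"],proj("side",s["tcp_pos"]),proj("side",[460,-262,167]))
E
```

```text
[ 458.078983   -261.38240861  220.65808829] [372.30456987 157.4771641 ] [369.59518289 175.69283458]
```

View pics/p1.png

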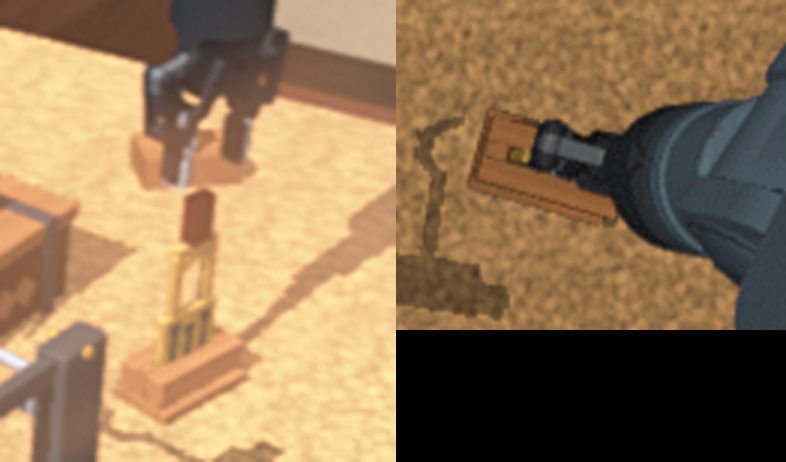

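The fingers straddle the block: side crop fingertips at (177,185) and (237,160), block at (199,205). I descend and grip.

Call:
apply_moves(targets=[{"xyz": [0, 0, 14], "rotation": [0, 0, 0]}, {"xyz": [0, 0, 28], "rotation": [0, 0, 0]}, {"xyz": [0, 0, 40], "rotation": [0, 0, 0]}, {"xyz": [0, 0, 51], "rotation": [0, 0, 0]}, {"xyz": [0, 0, 51], "rotation": [0, 0, 0]}])

```text
clock: 4.92
tcp_pos: [459.2, -261.3, 171.2]
tcp_rot: [-0.001, 0.154, 0.988, 0.0]
contact_force: [0.2, 0.1, -0.1]
finger_gap: 60.2
finger_force: 0.0
```

Call:
apply_moves(targets=[{"xyz": [0, 0, 0], "rotation": [0, 0, 0]}, {"xyz": [0, 0, 0], "rotation": [0, 0, 0]}, {"xyz": [0, 0, 0], "rotation": [0, 0, 0]}, {"xyz": [0, 0, 0], "rotation": [0, 0, 0]}, {"xyz": [0, 0, 0], "rotation": [0, 0, 0]}], gripper=10, squeeze=50)

```text
clock: 5.55
tcp_pos: [460.3, -262.4, 173.0]
tcp_rot: [0.001, 0.154, 0.988, -0.001]
contact_force: [-0.5, -1.2, 3.8]
finger_gap: 23.3
finger_force: 49.5
```

```bash
python3 - <<'E'
from h import *
F=[];q=[]
for i in range(10): optics.snapshot("top"); s=r.observe();F.append(np.r_[s["contact_force"],s["moment"],s["tcp_pos"],s["finger_gap"],s["finger_force"]]);q.append(s["joint_torque"])
print(np.mean(F,0).round(2),np.std(F,0).round(2));print(np.mean(q,0).round(3),np.std(q,0).round(3)); plan(459.9,-262,223,162.3)
E
```

```text
[-9.3000e-01 -2.0400e+00  5.2700e+00 -3.7000e-01  1.9000e-01 -0.0000e+00
  4.6027e+02 -2.6239e+02  1.7296e+02  2.3500e+01  4.9640e+01] [0.58 0.55 0.63 0.02 0.02 0.03 0.01 0.01 0.01 0.17 0.04]
[ 1.0180e+00 -3.9427e+01  2.3423e+01  1.6000e-01  6.2900e-01  2.0000e-03] [0.032 0.146 0.109 0.006 0.022 0.   ]
t 6.05 shift [  0.4    0.21 -50.03] rotvec [-0.06  0.08  0.01]
```

Call:
apply_moves(targets=[{"xyz": [0, 0, -6], "rotation": [0, 0, 0]}, {"xyz": [0, 0, -14], "rotation": [0, 0, 0]}, {"xyz": [0, 0, -24], "rotation": [0, 0, 0]}, {"xyz": [0, 0, -36], "rotation": [0, 0, 0]}, {"xyz": [0, 0, -50], "rotation": [0, 0, 0]}])

```text
clock: 6.68
tcp_pos: [459.6, -261.6, 223.1]
tcp_rot: [-0.0, 0.154, 0.988, 0.0]
contact_force: [0.3, -0.8, -3.7]
finger_gap: 23.2
finger_force: 49.2
```

Call:
apply_moves(targets=[{"xyz": [0, 0, -16], "rotation": [0, 0, 0]}, {"xyz": [0, 0, -34], "rotation": [0, 0, 0]}, {"xyz": [0, 0, -52], "rotation": [0, 0, 0]}, {"xyz": [0, 0, -70], "rotation": [0, 0, 0]}, {"xyz": [0, 0, -85], "rotation": [0, 0, 0]}])

```text
clock: 7.3
tcp_pos: [459.9, -261.8, 308.9]
tcp_rot: [0.0, 0.154, 0.988, -0.0]
contact_force: [-0.4, 0.0, -3.5]
finger_gap: 23.5
finger_force: 49.3
```

```bash
python3 - <<'E'
from h import *
F=[];q=[]
for i in range(16): optics.snapshot("top"); s=r.observe();F.append(np.r_[s["contact_force"],s["moment"],s["tcp_pos"],s["finger_gap"],s["finger_force"]]);q.append(s["joint_torque"])
F=F[4:]
print(np.mean(F,0).round(2),np.std(F,0).round(2));print(np.mean(q,0).round(3)); plan(574,29.3,308,169.9)
E
```

```text
[ 9.0000e-02 -2.2000e-01 -3.8400e+00  3.0000e-02  2.0000e-02  0.0000e+00
  4.5966e+02 -2.6166e+02  3.0686e+02  2.3470e+01  4.9420e+01] [0.55 0.38 0.42 0.02 0.04 0.02 0.13 0.1  0.25 0.19 0.  ]
[-1.6000e-02 -4.3158e+01  2.8509e+01  4.0000e-02 -1.0000e-03  0.0000e+00]
t 8.1 shift [-20.34 312.03  -0.75] rotvec [-0.   -0.   -7.58]
```

Call:
apply_moves(targets=[{"xyz": [-3, 35, 0], "rotation": [0, 0, 0]}, {"xyz": [-6, 80, 0], "rotation": [0, 0, 0]}, {"xyz": [-9, 125, 0], "rotation": [0, 0, -2]}, {"xyz": [-12, 170, 0], "rotation": [0, 0, -4]}, {"xyz": [-15, 215, 0], "rotation": [0, 0, -6]}])

```text
clock: 8.72
tcp_pos: [539.9, -60.2, 307.4]
tcp_rot: [0.0, 0.101, 0.995, -0.0]
contact_force: [0.7, 0.3, -3.5]
finger_gap: 23.3
finger_force: 50.0
```

```bash
python3 - <<'E'
from h import *
optics.snapshot("top");optics.snapshot("top");plan(574,29.3,308,169.9)
E
```

```text
t 8.82 shift [-15.67  91.72  -0.59] rotvec [ 0.13  0.02 -1.24]
```

Call:
apply_moves(targets=[{"xyz": [-5, 30, 0], "rotation": [0, 0, 0]}, {"xyz": [-10, 60, 0], "rotation": [0, 0, 0]}, {"xyz": [-14, 80, 0], "rotation": [0, 0, -1.4]}, {"xyz": [-15.7, 91.7, 0], "rotation": [0, 0, -1.4]}, {"xyz": [-15.7, 91.7, 0], "rotation": [0, 0, -1.4]}])

```text
clock: 9.45
tcp_pos: [573.5, 25.2, 307.2]
tcp_rot: [-0.0, 0.089, 0.996, -0.0]
contact_force: [-0.4, 0.2, -4.1]
finger_gap: 23.2
finger_force: 50.9
```

Call:
apply_moves(targets=[{"xyz": [0, 0, 10], "rotation": [0, 0, 0]}, {"xyz": [0, 0, 20], "rotation": [0, 0, 0]}, {"xyz": [0, 0, 30], "rotation": [0, 0, 0]}, {"xyz": [0, 0, 30], "rotation": [0, 0, 0]}, {"xyz": [0, 0, 30], "rotation": [0, 0, 0]}])

```text
clock: 10.07
tcp_pos: [573.4, 25.0, 277.4]
tcp_rot: [0.0, 0.09, 0.996, -0.0]
contact_force: [-0.1, 0.8, -3.3]
finger_gap: 23.4
finger_force: 50.8
```

```bash
python3 - <<'E'
from h import *
import cv2
for i in range(3): a=optics.snapshot("side");b=optics.snapshot("top")
np.set_printoptions(precision=1,suppress=True)
s=r.observe();print(s["tcp_pos"],s["contact_force"]);plan(506.3,41.5,277,169.9)
ap=s["tcp_pos"]-[0,0,43]
for n,im in(("side",a),("top",b)): print(n,"apex",proj(n,ap),"seat",proj(n,[506.3,41.5,204]),"end",proj(n,[530.6,37,221]))
A=cv2.resize(a[150:270,240:360],None,fx=4,fy=4,interpolation=cv2.INTER_CUBIC)
B=cv2.resize(b[180:300,190:290],None,fx=3.2,fy=4,interpolation=cv2.INTER_CUBIC)
cv2.imwrite("pics/p2.png",np.hstack([A,B])[:,:,::-1])
E
```

```text
[573.6  25.1 277.6] [-0.6 -0.  -3.5]
t 10.38 shift [69.1  4.1  0.6] rotvec [-0.   0.  -0.2]
side apex [272.  188.9] seat [293.9 212.9] end [285.6 202.1]
top apex [248.7 195. ] seat [241.3 234.8] end [242.9 220.5]
```

View pics/p2.png

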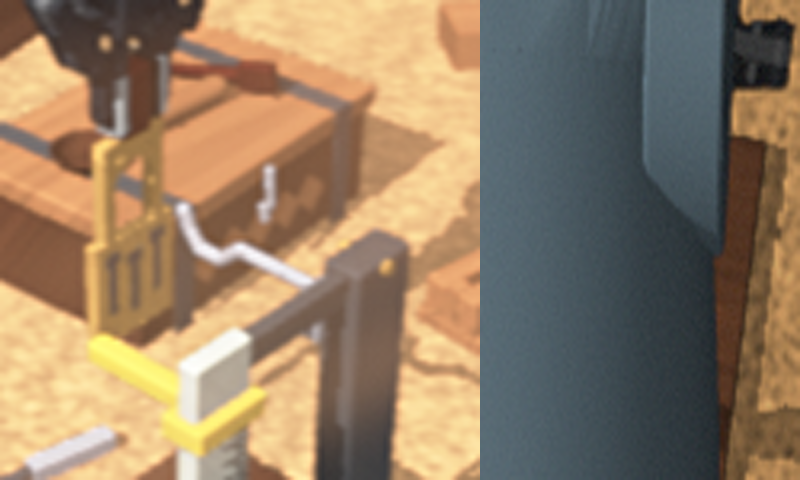

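The plate hangs upright in front of the hook's free end (side crop (183,212)), with the eye's roof near (133,150) above it. I align it sideways, then thread it over the hook.

Call:
apply_moves(targets=[{"xyz": [0, 4.2, 0], "rotation": [0, 0, -0.2]}, {"xyz": [10, 4.2, 0], "rotation": [0, 0, -0.2]}, {"xyz": [20, 4.2, 0], "rotation": [0, 0, -0.2]}, {"xyz": [30, 4.2, 0], "rotation": [0, 0, -0.2]}, {"xyz": [36, 4.2, 0], "rotation": [0, 0, -0.2]}])

```text
clock: 11.0
tcp_pos: [537.7, 35.8, 277.5]
tcp_rot: [-0.0, 0.088, 0.996, -0.0]
contact_force: [0.1, 1.2, -2.6]
finger_gap: 23.2
finger_force: 50.9
```

Call:
apply_moves(targets=[{"xyz": [6, 0, 0], "rotation": [0, 0, 0]}, {"xyz": [14, 0, 0], "rotation": [0, 0, 0]}, {"xyz": [22, 0, 0], "rotation": [0, 0, 0]}, {"xyz": [30, 0, 0], "rotation": [0, 0, 0]}, {"xyz": [33, 0, 0], "rotation": [0, 0, 0]}])

```text
clock: 11.62
tcp_pos: [505.6, 41.5, 277.3]
tcp_rot: [-0.0, 0.088, 0.996, -0.0]
contact_force: [0.4, 0.5, -3.7]
finger_gap: 23.5
finger_force: 50.9
```

```bash
python3 - <<'E'
from h import *
import cv2
np.set_printoptions(precision=2,suppress=True)
F=[]
for i in range(14):
    a=optics.snapshot("side") ; s=r.observe(); F.append(np.r_[s["contact_force"],s["moment"]])
print(np.mean(F,0));plan(506.3,41.5,277,169.9)
print("apex",proj("side",s["tcp_pos"]-[0,0,43]),"pointer",optics.spot_in("pointer_tip","side")[:2])
cv2.imwrite("pics/p3.png",cv2.resize(a[150:270,240:360],None,fx=5,fy=5,interpolation=cv2.INTER_CUBIC)[:,:,::-1])
E
```

```text
[ 0.37 -0.11 -3.46  0.02  0.01  0.  ]
t 12.32 shift [-0.01  0.06  0.27] rotvec [-0.    0.    0.02]
apex [294.17 201.08] pointer [{'xy': [305.4, 214.1], 'score': 0.5}]
```

View pics/p3.png

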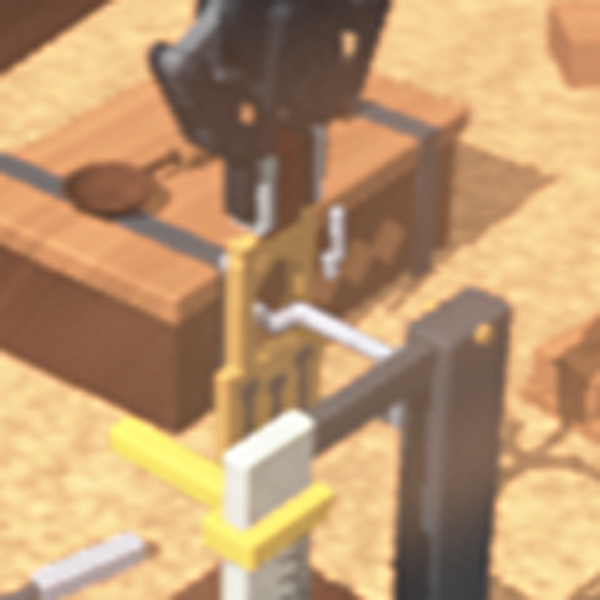

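The eye encloses the hook: the saddle shows through the window at (275,320). Lowering now, quickly to just above the saddle, then at 12 mm/s.

Call:
apply_moves(targets=[{"xyz": [0, 0, 6], "rotation": [0, 0, 0]}, {"xyz": [0, 0, 13], "rotation": [0, 0, 0]}, {"xyz": [0, 0, 19], "rotation": [0, 0, 0]}, {"xyz": [0, 0, 23], "rotation": [0, 0, 0]}, {"xyz": [0, 0, 25], "rotation": [0, 0, 0]}])

```text
clock: 13.0
tcp_pos: [506.1, 41.4, 251.9]
tcp_rot: [-0.0, 0.088, 0.996, -0.0]
contact_force: [0.3, 0.4, -3.4]
finger_gap: 23.6
finger_force: 50.9
```

Call:
apply_moves(targets=[{"xyz": [0, 0, 1.5], "rotation": [0, 0, 0]}, {"xyz": [0, 0, 3], "rotation": [0, 0, 0]}, {"xyz": [0, 0, 4.5], "rotation": [0, 0, 0]}, {"xyz": [0, 0, 6], "rotation": [0, 0, 0]}, {"xyz": [0, 0, 7.5], "rotation": [0, 0, 0]}])

```text
clock: 13.62
tcp_pos: [506.3, 41.4, 244.8]
tcp_rot: [0.0, 0.088, 0.996, -0.0]
contact_force: [0.3, 0.0, -2.5]
finger_gap: 23.0
finger_force: 50.9
```

Call:
apply_moves(targets=[{"xyz": [0, 0, 1.5], "rotation": [0, 0, 0]}, {"xyz": [0, 0, 3], "rotation": [0, 0, 0]}, {"xyz": [0, 0, 4.5], "rotation": [0, 0, 0]}, {"xyz": [0, 0, 6], "rotation": [0, 0, 0]}, {"xyz": [0, 0, 7.5], "rotation": [0, 0, 0]}])

```text
clock: 14.25
tcp_pos: [506.4, 41.4, 237.3]
tcp_rot: [0.0, 0.088, 0.996, -0.0]
contact_force: [0.8, 0.8, -1.1]
finger_gap: 23.2
finger_force: 50.9
```

```bash
python3 - <<'E'
from h import *
np.set_printoptions(precision=2,suppress=True)
F=[]
for i in range(24):
    a=optics.snapshot("side") ; s=r.observe(); F.append(np.r_[s["contact_force"],s["moment"],s["tcp_pos"]])
F=F[4:];print(s["clock"],np.mean(F,0))
print("pointer",optics.spot_in("pointer_tip","side")[:2])
E
```

```text
15.45 [  0.6    0.17  -2.17   0.07  -0.14   0.   506.32  41.43 237.34]
pointer [{'xy': [309.6, 224.7], 'score': 0.64}, {'xy': [292.3, 222.7], 'score': 0.45}]
```

Call:
apply_moves(targets=[{"xyz": [-1, 0, 0], "rotation": [0, 0, 0]}, {"xyz": [-2, 0, 0], "rotation": [0, 0, 0]}, {"xyz": [-3, 0, 0], "rotation": [0, 0, 0]}, {"xyz": [-4, 0, 0], "rotation": [0, 0, 0]}, {"xyz": [-4, 0, 0], "rotation": [0, 0, 0]}])

```text
clock: 16.12
tcp_pos: [510.2, 40.7, 237.2]
tcp_rot: [-0.0, 0.088, 0.996, 0.0]
contact_force: [-1.0, 0.6, -1.6]
finger_gap: 23.3
finger_force: 51.1
```

```bash
cat > m.py <<'E'
from h import *
import sys
np.set_printoptions(precision=3,suppress=True)
F=[]
for i in range(int(sys.argv[1])):
    a=optics.snapshot("side") ; s=r.observe(); F.append(np.r_[s["contact_force"],s["moment"],s["tcp_pos"]])
F=F[3:];print(s["clock"],np.mean(F,0), R.from_matrix(rot(s["tcp_rot"]).as_matrix()).as_euler("zyx",degrees=True))
print("pointer",optics.spot_in("pointer_tip","side")[:2])
E
python3 m.py 16
```

```text
16.925 [ -0.655   1.39   -2.085   0.34    0.201  -0.006 510.188  40.763 237.302] [-169.924    0.003  179.996]
pointer [{'xy': [310.6, 220.6], 'score': 0.45}]
```

Call:
apply_moves(targets=[{"xyz": [0.5, 0.2, 0], "rotation": [0, 0, 0]}, {"xyz": [1, 0.4, 0], "rotation": [0, 0, 0]}, {"xyz": [1.5, 0.5, 0], "rotation": [0, 0, 0]}, {"xyz": [1.5, 0.5, 0], "rotation": [0, 0, 0]}, {"xyz": [1.5, 0.5, 0], "rotation": [0, 0, 0]}])

```text
clock: 17.6
tcp_pos: [509.0, 41.4, 237.4]
tcp_rot: [0.0, 0.088, 0.996, -0.0]
contact_force: [1.9, -0.6, -1.4]
finger_gap: 23.6
finger_force: 51.1
```

```bash
python3 m.py 15
```

```text
18.35 [  1.504   0.378  -2.567   0.081  -0.324  -0.004 508.828  41.465 237.296] [-169.922    0.003  179.994]
pointer [{'xy': [314.9, 236.2], 'score': 0.6}]
```

Call:
apply_moves(targets=[{"xyz": [0, 0, -1.5], "rotation": [0, 0, 0]}, {"xyz": [0, 0, -3], "rotation": [0, 0, 0]}, {"xyz": [0, 0, -4.5], "rotation": [0, 0, 0]}, {"xyz": [0, 0, -6], "rotation": [0, 0, 0]}, {"xyz": [0, 0, -7.5], "rotation": [0, 0, 0]}])

```text
clock: 19.02
tcp_pos: [508.5, 41.5, 244.7]
tcp_rot: [-0.0, 0.088, 0.996, -0.0]
contact_force: [-0.8, 0.3, -3.2]
finger_gap: 23.4
finger_force: 51.1
```

Call:
apply_moves(targets=[{"xyz": [0, 0, -1.5], "rotation": [0, 0, 0]}, {"xyz": [0, 0, -3], "rotation": [0, 0, 0]}, {"xyz": [0, 0, -4.5], "rotation": [0, 0, 0]}, {"xyz": [0, 0, -6], "rotation": [0, 0, 0]}, {"xyz": [0, 0, -6], "rotation": [0, 0, 0]}])

```text
clock: 19.65
tcp_pos: [508.8, 41.4, 250.9]
tcp_rot: [0.0, 0.088, 0.996, -0.0]
contact_force: [-0.4, 0.3, -4.3]
finger_gap: 23.7
finger_force: 51.0
```

```bash
python3 m.py 15
```

```text
20.4 [ -0.132  -0.008  -3.379   0.004   0.009   0.002 508.764  41.481 250.748] [-169.923    0.003  179.997]
pointer []
```

Call:
apply_moves(targets=[{"xyz": [0, 0, 1.5], "rotation": [0, 0, 0]}, {"xyz": [0, 0, 3], "rotation": [0, 0, 0]}, {"xyz": [0, 0, 4.5], "rotation": [0, 0, 0]}, {"xyz": [0, 0, 6], "rotation": [0, 0, 0]}, {"xyz": [0, 0, 7.5], "rotation": [0, 0, 0]}])

```text
clock: 21.08
tcp_pos: [508.8, 41.5, 243.2]
tcp_rot: [0.0, 0.088, 0.996, -0.0]
contact_force: [-0.2, -0.2, -3.3]
finger_gap: 23.1
finger_force: 51.0
```

Call:
apply_moves(targets=[{"xyz": [0, 0, 1.5], "rotation": [0, 0, 0]}, {"xyz": [0, 0, 3], "rotation": [0, 0, 0]}, {"xyz": [0, 0, 4.5], "rotation": [0, 0, 0]}, {"xyz": [0, 0, 6], "rotation": [0, 0, 0]}, {"xyz": [0, 0, 7.5], "rotation": [0, 0, 0]}])

```text
clock: 21.7
tcp_pos: [508.8, 41.5, 235.8]
tcp_rot: [0.0, 0.088, 0.996, -0.0]
contact_force: [-0.7, 0.1, -1.8]
finger_gap: 23.1
finger_force: 51.0
```

```bash
python3 m.py 13
```

```text
22.35 [ -0.539   0.161  -1.935   0.029   0.097  -0.001 508.813  41.485 235.838] [-169.922    0.006  179.997]
pointer [{'xy': [307.0, 222.7], 'score': 0.63}]
```

Call:
apply_moves(targets=[{"xyz": [0, 0, 1.5], "rotation": [0, 0, 0]}, {"xyz": [0, 0, 3], "rotation": [0, 0, 0]}, {"xyz": [0, 0, 4.5], "rotation": [0, 0, 0]}, {"xyz": [0, 0, 6], "rotation": [0, 0, 0]}, {"xyz": [0, 0, 7.5], "rotation": [0, 0, 0]}])

```text
clock: 23.02
tcp_pos: [508.8, 41.5, 228.3]
tcp_rot: [0.0, 0.088, 0.996, -0.0]
contact_force: [-1.6, 0.9, -0.5]
finger_gap: 23.4
finger_force: 51.0
```

Call:
apply_moves(targets=[{"xyz": [0, 0, 1], "rotation": [0, 0, 0]}, {"xyz": [0, 0, 2], "rotation": [0, 0, 0]}, {"xyz": [0, 0, 3], "rotation": [0, 0, 0]}, {"xyz": [0, 0, 4], "rotation": [0, 0, 0]}, {"xyz": [0, 0, 4.5], "rotation": [0, 0, 0]}])

```text
clock: 23.65
tcp_pos: [508.8, 41.5, 223.8]
tcp_rot: [0.0, 0.088, 0.996, -0.0]
contact_force: [-0.4, 0.4, -0.0]
finger_gap: 23.2
finger_force: 51.1
```

```bash
python3 m.py 43
```

```text
25.8 [ -0.358   0.307  -0.131   0.073   0.107   0.003 508.821  41.48  223.8  ] [-169.923    0.009  179.996]
pointer [{'xy': [311.7, 240.6], 'score': 0.57}]
```

Call:
apply_moves(targets=[{"xyz": [0.05, 0.03, 0.3], "rotation": [0, 0, 0]}, {"xyz": [0.1, 0.06, 0.6], "rotation": [0, 0, 0]}, {"xyz": [0.15, 0.1, 0.8], "rotation": [0, 0, 0]}, {"xyz": [0.15, 0.1, 0.8], "rotation": [0, 0, 0]}, {"xyz": [0.15, 0.1, 0.8], "rotation": [0, 0, 0]}], squeeze=20)

```text
clock: 26.48
tcp_pos: [508.8, 41.5, 223.0]
tcp_rot: [0.0, 0.088, 0.996, -0.0]
contact_force: [-0.3, -0.3, 0.4]
finger_gap: 23.3
finger_force: 51.2
```

```bash
python3 m.py 33
```

```text
Traceback (most recent call last):
  File "m.py", line 6, in <module>
    a=optics.snapshot("side") ; s=r.observe(); F.append(np.r_[s["contact_force"],s["moment"],s["tcp_pos"]])
ValueError: 200 camera calls are used up
```

Call:
apply_moves(targets=[{"xyz": [0, 0, 0], "rotation": [0, 0, 0]}, {"xyz": [0, 0, 0], "rotation": [0, 0, 0]}, {"xyz": [0, 0, 0], "rotation": [0, 0, 0]}, {"xyz": [0, 0, 0], "rotation": [0, 0, 0]}, {"xyz": [0, 0, 0], "rotation": [0, 0, 0]}], gripper=10, squeeze=20)

```text
clock: 27.8
tcp_pos: [508.7, 41.6, 223.0]
tcp_rot: [0.0, 0.088, 0.996, -0.0]
contact_force: [0.7, -0.4, -0.6]
finger_gap: 23.5
finger_force: 51.2
```

```bash
python3 -c "
from h import *
s=r.observe();print(s)"
```

```text
{'clock': 27.8, 'qpos': array([-4.27016332e-02,  2.57523577e-01, -1.65973059e-01,  1.14704951e+00,
       -1.89356532e-04,  1.33206113e-01]), 'qvel': array([ 0.00063615,  0.00028077, -0.00026477,  0.00094244,  0.00121948,
       -0.00017058]), 'joint_torque': array([ 4.93636094e-01, -3.97269237e+01,  2.58596438e+01,  4.81304582e-01,
        2.76333774e-01, -5.78637646e-04]), 'tcp_pos': array([508.74799687,  41.56545403, 223.03580549]), 'tcp_rot': array([ 1.29247704e-04,  8.78405273e-02,  9.96134538e-01, -8.89225438e-05]), 'contact_force': array([ 0.73542426, -0.36027605, -0.61974126]), 'moment': array([-0.23651969, -0.20942613,  0.00963436]), 'finger_force': 51.23744308948517, 'finger_gap': 23.499125126515985}
```

Call:
apply_moves(targets=[{"xyz": [-0.1, -0.075, 0], "rotation": [0, 0, 0]}, {"xyz": [-0.1, -0.075, 0], "rotation": [0, 0, 0]}, {"xyz": [-0.1, -0.075, 0], "rotation": [0, 0, 0]}, {"xyz": [-0.1, -0.075, 0], "rotation": [0, 0, 0]}, {"xyz": [-0.1, -0.075, 0], "rotation": [0, 0, 0]}])

```text
clock: 28.42
tcp_pos: [508.8, 41.5, 223.0]
tcp_rot: [0.0, 0.088, 0.996, -0.0]
contact_force: [1.8, -0.4, -0.5]
finger_gap: 23.2
finger_force: 51.2
```

```bash
python3 -c "
from h import *
s=r.observe();print(s['moment'],s['contact_force'],s['tcp_pos'],s['joint_torque'])"
```

```text
[-0.15317154 -0.18960756 -0.00734086] [ 1.79196376 -0.42205909 -0.50870335] [508.75835399  41.53016935 222.98363799] [ 3.25119747e-01 -3.97370732e+01  2.59122026e+01  4.36294992e-01
  1.71123957e-01 -8.30726058e-04]
```

Call:
apply_moves(targets=[{"xyz": [-0.2, -0.15, 0], "rotation": [0, 0, 0]}, {"xyz": [-0.2, -0.15, 0], "rotation": [0, 0, 0]}, {"xyz": [-0.2, -0.15, 0], "rotation": [0, 0, 0]}, {"xyz": [-0.2, -0.15, 0], "rotation": [0, 0, 0]}, {"xyz": [-0.2, -0.15, 0], "rotation": [0, 0, 0]}])

```text
clock: 29.05
tcp_pos: [508.8, 41.5, 222.9]
tcp_rot: [-0.0, 0.088, 0.996, 0.0]
contact_force: [0.2, 1.6, -0.3]
finger_gap: 23.4
finger_force: 51.2
```

```bash
python3 -c "
from h import *
s=r.observe();print(s['moment'],s['contact_force'],s['tcp_pos'],s['joint_torque'])"
```

```text
[ 0.09125114 -0.03741922  0.03551052] [ 0.21008726  1.6443382  -0.31646713] [508.79311266  41.46579317 222.93942544] [-2.69711623e-01 -3.98042536e+01  2.63213056e+01  9.08392388e-02
 -1.88199878e-01  1.04952767e-03]
```

Call:
apply_moves(targets=[{"xyz": [0, 0, 0], "rotation": [0, 0, 0]}, {"xyz": [0, 0, 0], "rotation": [0, 0, 0]}, {"xyz": [0, 0, 0], "rotation": [0, 0, 0]}, {"xyz": [0, 0, 0], "rotation": [0, 0, 0]}, {"xyz": [0, 0, 0], "rotation": [0, 0, 0]}], gripper=50)

```text
clock: 29.68
tcp_pos: [508.9, 41.3, 223.0]
tcp_rot: [0.0, 0.088, 0.996, -0.0]
contact_force: [-0.0, -0.4, -0.4]
finger_gap: 49.7
finger_force: 0.0
```

```bash
python3 -c "
from h import *
s=r.observe();print(s['moment'],s['contact_force'],s['tcp_pos'],s['joint_torque'])"
```

```text
[ 0.03038195 -0.08806568 -0.020526  ] [-0.0207211  -0.40959979 -0.37222085] [508.92334237  41.32559847 222.98547869] [ 1.52553530e-04 -3.98165596e+01  2.64224499e+01  1.50153228e-03
 -7.84796994e-04  1.56667884e-06]
```

Call:
apply_moves(targets=[{"xyz": [0, 0, -8], "rotation": [0, 0, 0]}, {"xyz": [0, 0, -20], "rotation": [0, 0, 0]}, {"xyz": [0, 0, -40], "rotation": [0, 0, 0]}, {"xyz": [0, 0, -60], "rotation": [0, 0, 0]}, {"xyz": [0, 0, -75], "rotation": [0, 0, 0]}])

```text
clock: 30.3
tcp_pos: [509.4, 41.3, 300.0]
tcp_rot: [0.001, 0.088, 0.996, 0.0]
contact_force: [0.3, -0.4, 0.4]
finger_gap: 49.8
finger_force: 0.0
```

```bash
python3 -c "
from h import *
plan(492.4,160.8,298,169.9);plan(492.4,160.8,215,169.9)"
```

```text
t 30.3 shift [ 37.68 114.65   1.99] rotvec [0.01 0.13 0.03]
t 30.3 shift [ 37.87 114.64  84.99] rotvec [0.01 0.13 0.03]
```

Call:
apply_moves(targets=[{"xyz": [10, 30, 0], "rotation": [0, 0, 0]}, {"xyz": [20, 60, 0], "rotation": [0, 0, 0]}, {"xyz": [30, 90, 0], "rotation": [0, 0, 0]}, {"xyz": [37.9, 114.6, 0], "rotation": [0, 0, 0]}, {"xyz": [37.9, 114.6, 0], "rotation": [0, 0, 0]}])

```text
clock: 30.92
tcp_pos: [491.6, 162.2, 298.9]
tcp_rot: [0.001, 0.086, 0.996, 0.0]
contact_force: [-0.5, -0.6, 0.1]
finger_gap: 50.0
finger_force: 0.0
```

Call:
apply_moves(targets=[{"xyz": [0, 0, 0], "rotation": [0, 0, 0]}, {"xyz": [0, 0, 20], "rotation": [0, 0, 0]}, {"xyz": [0, 0, 40], "rotation": [0, 0, 0]}, {"xyz": [0, 0, 50], "rotation": [0, 0, 0]}, {"xyz": [0, 0, 50], "rotation": [0, 0, 0]}])

```text
clock: 31.55
tcp_pos: [491.3, 160.1, 247.6]
tcp_rot: [-0.001, 0.088, 0.996, -0.0]
contact_force: [0.8, 0.2, -0.7]
finger_gap: 50.0
finger_force: 0.0
```

```bash
python3 -c "
from h import *
plan(492.4,160.8,215,169.9);print(r.observe()['tcp_pos'])"
```

```text
t 31.55 shift [-0.97  0.89 32.56] rotvec [-0.04 -0.07 -0.03]
[491.33116975 160.10626716 247.56339001]
```

Call:
apply_moves(targets=[{"xyz": [-0.6, 0.6, 10], "rotation": [0, 0, 0]}, {"xyz": [-0.6, 0.6, 20], "rotation": [0, 0, 0]}, {"xyz": [-0.6, 0.6, 28], "rotation": [0, 0, 0]}, {"xyz": [-0.6, 0.6, 33], "rotation": [0, 0, 0]}, {"xyz": [-0.6, 0.6, 33], "rotation": [0, 0, 0]}])

```text
clock: 32.17
tcp_pos: [492.0, 161.2, 214.5]
tcp_rot: [-0.0, 0.088, 0.996, -0.0]
contact_force: [-0.6, -0.1, -0.1]
finger_gap: 49.8
finger_force: 0.0
```

Call:
apply_moves(targets=[{"xyz": [0, 0, 0], "rotation": [0, 0, 0]}, {"xyz": [0, 0, 0], "rotation": [0, 0, 0]}, {"xyz": [0, 0, 0], "rotation": [0, 0, 0]}, {"xyz": [0, 0, 0], "rotation": [0, 0, 0]}, {"xyz": [0, 0, 0], "rotation": [0, 0, 0]}])

```text
clock: 32.8
tcp_pos: [492.4, 161.3, 215.0]
tcp_rot: [0.0, 0.088, 0.996, -0.0]
contact_force: [-0.1, 0.6, -0.2]
finger_gap: 49.8
finger_force: 0.0
```

```bash
cat > o.py <<'E'
from h import *
np.set_printoptions(precision=3,suppress=True)
s=r.observe();print(s["clock"],s["tcp_pos"],s["contact_force"],s["moment"],s["joint_torque"],s["finger_gap"],s["finger_force"])
E
python3 o.py
```

```text
32.8 [492.372 161.288 215.019] [-0.078  0.59  -0.244] [ 0.046  0.017 -0.027] [  0.001 -40.681  26.343  -0.001  -0.001   0.   ] 49.79307085728833 0.0
```

Call:
apply_moves(targets=[{"xyz": [0, 0, 0], "rotation": [0, 0, 0]}, {"xyz": [0, 0, 0], "rotation": [0, 0, 0]}, {"xyz": [0, 0, 0], "rotation": [0, 0, 0]}, {"xyz": [0, 0, 0], "rotation": [0, 0, 0]}, {"xyz": [0, 0, 0], "rotation": [0, 0, 0]}])

```text
clock: 33.42
tcp_pos: [492.4, 161.3, 215.0]
tcp_rot: [0.0, 0.088, 0.996, -0.0]
contact_force: [0.2, 0.2, -1.3]
finger_gap: 49.7
finger_force: 0.0
```

Call:
apply_moves(targets=[{"xyz": [0, 0, 0], "rotation": [0, 0, 0]}, {"xyz": [0, 0, 0], "rotation": [0, 0, 0]}, {"xyz": [0, 0, 0], "rotation": [0, 0, 0]}, {"xyz": [0, 0, 0], "rotation": [0, 0, 0]}, {"xyz": [0, 0, 0], "rotation": [0, 0, 0]}])

```text
clock: 34.05
tcp_pos: [492.4, 161.3, 215.0]
tcp_rot: [0.0, 0.088, 0.996, -0.0]
contact_force: [-0.1, -0.2, -0.2]
finger_gap: 50.0
finger_force: 0.0
```

Call:
apply_moves(targets=[{"xyz": [0, 0, 0], "rotation": [0, 0, 0]}, {"xyz": [0, 0, 0], "rotation": [0, 0, 0]}, {"xyz": [0, 0, 0], "rotation": [0, 0, 0]}, {"xyz": [0, 0, 0], "rotation": [0, 0, 0]}, {"xyz": [0, 0, 0], "rotation": [0, 0, 0]}])

```text
clock: 34.67
tcp_pos: [492.4, 161.3, 215.0]
tcp_rot: [0.0, 0.088, 0.996, -0.0]
contact_force: [0.0, -0.3, 0.2]
finger_gap: 50.0
finger_force: 0.0
```

Call:
apply_moves(targets=[{"xyz": [0, 0, 0], "rotation": [0, 0, 0]}, {"xyz": [0, 0, 0], "rotation": [0, 0, 0]}, {"xyz": [0, 0, 0], "rotation": [0, 0, 0]}, {"xyz": [0, 0, 0], "rotation": [0, 0, 0]}, {"xyz": [0, 0, 0], "rotation": [0, 0, 0]}])

```text
clock: 35.3
tcp_pos: [492.3, 161.3, 215.0]
tcp_rot: [0.0, 0.088, 0.996, -0.0]
contact_force: [-0.3, 0.6, 0.1]
finger_gap: 50.1
finger_force: 0.0
```

Call:
apply_moves(targets=[{"xyz": [0, 0, 0], "rotation": [0, 0, 0]}, {"xyz": [0, 0, 0], "rotation": [0, 0, 0]}, {"xyz": [0, 0, 0], "rotation": [0, 0, 0]}, {"xyz": [0, 0, 0], "rotation": [0, 0, 0]}, {"xyz": [0, 0, 0], "rotation": [0, 0, 0]}])

```text
clock: 35.92
tcp_pos: [492.4, 161.3, 215.0]
tcp_rot: [0.0, 0.088, 0.996, -0.0]
contact_force: [0.2, -0.3, 0.4]
finger_gap: 50.1
finger_force: 0.0
```

Call:
apply_moves(targets=[{"xyz": [0, 0, 0], "rotation": [0, 0, 0]}, {"xyz": [0, 0, 0], "rotation": [0, 0, 0]}, {"xyz": [0, 0, 0], "rotation": [0, 0, 0]}, {"xyz": [0, 0, 0], "rotation": [0, 0, 0]}, {"xyz": [0, 0, 0], "rotation": [0, 0, 0]}])

```text
clock: 36.55
tcp_pos: [492.3, 161.3, 215.0]
tcp_rot: [0.0, 0.088, 0.996, -0.0]
contact_force: [0.7, -0.8, -0.7]
finger_gap: 49.8
finger_force: 0.0
```

Call:
apply_moves(targets=[{"xyz": [0, 0, 0], "rotation": [0, 0, 0]}, {"xyz": [0, 0, 0], "rotation": [0, 0, 0]}, {"xyz": [0, 0, 0], "rotation": [0, 0, 0]}, {"xyz": [0, 0, 0], "rotation": [0, 0, 0]}, {"xyz": [0, 0, 0], "rotation": [0, 0, 0]}])

```text
clock: 37.17
tcp_pos: [492.4, 161.3, 215.0]
tcp_rot: [0.0, 0.088, 0.996, -0.0]
contact_force: [-0.3, -0.6, -0.1]
finger_gap: 50.2
finger_force: 0.0
```

Call:
apply_moves(targets=[{"xyz": [0, 0, 0], "rotation": [0, 0, 0]}, {"xyz": [0, 0, 0], "rotation": [0, 0, 0]}, {"xyz": [0, 0, 0], "rotation": [0, 0, 0]}, {"xyz": [0, 0, 0], "rotation": [0, 0, 0]}, {"xyz": [0, 0, 0], "rotation": [0, 0, 0]}])

```text
clock: 37.8
tcp_pos: [492.4, 161.3, 215.0]
tcp_rot: [0.0, 0.088, 0.996, -0.0]
contact_force: [-0.9, 0.1, 0.1]
finger_gap: 50.0
finger_force: 0.0
```

Call:
apply_moves(targets=[{"xyz": [0, 0, 0], "rotation": [0, 0, 0]}, {"xyz": [0, 0, 0], "rotation": [0, 0, 0]}, {"xyz": [0, 0, 0], "rotation": [0, 0, 0]}, {"xyz": [0, 0, 0], "rotation": [0, 0, 0]}, {"xyz": [0, 0, 0], "rotation": [0, 0, 0]}], gripper=4, squeeze=25)

```text
clock: 38.42
tcp_pos: [492.3, 161.3, 215.0]
tcp_rot: [0.0, 0.088, 0.996, -0.0]
contact_force: [-0.1, 0.2, 0.5]
finger_gap: 11.5
finger_force: 30.9
```

```bash
python3 o.py
```

```text
38.425 [492.34  161.272 215.006] [-0.061  0.154  0.515] [ 0.068  0.042 -0.156] [ -0.027 -40.429  26.262  -0.093  -0.077  -0.134] 11.450371361227091 30.918315052986145
```

Call:
apply_moves(targets=[{"xyz": [0, 0, 3], "rotation": [0, 0, 0]}, {"xyz": [0, 0, 6], "rotation": [0, 0, 0]}, {"xyz": [0, 0, 9], "rotation": [0, 0, 0]}, {"xyz": [0, 0, 12], "rotation": [0, 0, 0]}, {"xyz": [0, 0, 15], "rotation": [0, 0, 0]}])

```text
clock: 39.05
tcp_pos: [492.4, 161.3, 199.8]
tcp_rot: [-0.0, 0.088, 0.996, -0.0]
contact_force: [-0.5, 0.0, 2.7]
finger_gap: 11.0
finger_force: 31.2
```

Call:
apply_moves(targets=[{"xyz": [0, 0, 3], "rotation": [0, 0, 0]}, {"xyz": [0, 0, 6], "rotation": [0, 0, 0]}, {"xyz": [0, 0, 8], "rotation": [0, 0, 0]}, {"xyz": [0, 0, 9], "rotation": [0, 0, 0]}, {"xyz": [0, 0, 9], "rotation": [0, 0, 0]}])

```text
clock: 39.67
tcp_pos: [492.4, 161.3, 190.8]
tcp_rot: [-0.0, 0.088, 0.996, -0.0]
contact_force: [-0.9, 1.7, 1.1]
finger_gap: 11.4
finger_force: 30.9
```

Call:
apply_moves(targets=[{"xyz": [0, 0, 0], "rotation": [0, 0, 0]}, {"xyz": [0, 0, 0], "rotation": [0, 0, 0]}, {"xyz": [0, 0, 0], "rotation": [0, 0, 0]}, {"xyz": [0, 0, 0], "rotation": [0, 0, 0]}, {"xyz": [0, 0, 0], "rotation": [0, 0, 0]}])

```text
clock: 40.3
tcp_pos: [492.3, 161.3, 190.9]
tcp_rot: [-0.0, 0.088, 0.996, -0.0]
contact_force: [0.2, 0.2, -1.5]
finger_gap: 11.3
finger_force: 30.6
```

```bash
python3 o.py
```

```text
40.3 [492.32  161.296 190.856] [ 0.207  0.204 -1.502] [ 0.213 -0.152 -0.162] [ -0.226 -41.654  26.109   0.287  -0.235  -0.125] 11.329635273794603 30.645217895507812
```

Call:
apply_moves(targets=[{"xyz": [0, 0, 0], "rotation": [0, 0, 0]}, {"xyz": [0, 0, 0], "rotation": [0, 0, 0]}, {"xyz": [0, 0, 0], "rotation": [0, 0, 0]}, {"xyz": [0, 0, 0], "rotation": [0, 0, 0]}, {"xyz": [0, 0, 0], "rotation": [0, 0, 0]}], gripper=50)

```text
clock: 40.92
tcp_pos: [492.4, 161.3, 191.0]
tcp_rot: [0.0, 0.088, 0.996, -0.0]
contact_force: [0.4, -0.2, -0.0]
finger_gap: 49.9
finger_force: 0.0
```

```bash
python3 o.py
```

```text
40.925 [492.356 161.255 191.008] [ 0.45  -0.203 -0.039] [ 0.021 -0.01   0.011] [ -0.003 -40.899  25.89    0.001  -0.001  -0.   ] 49.947045447674626 0.0
```

Call:
apply_moves(targets=[{"xyz": [0, 0, -8], "rotation": [0, 0, 0]}, {"xyz": [0, 0, -25], "rotation": [0, 0, 0]}, {"xyz": [0, 0, -50], "rotation": [0, 0, 0]}, {"xyz": [0, 0, -80], "rotation": [0, 0, 0]}, {"xyz": [0, 0, -100], "rotation": [0, 0, 0]}])

```text
clock: 41.55
tcp_pos: [492.8, 161.4, 293.1]
tcp_rot: [0.001, 0.088, 0.996, 0.0]
contact_force: [1.2, 0.8, -0.8]
finger_gap: 49.5
finger_force: 0.0
```

Call:
apply_moves(targets=[{"xyz": [0, 0, 0], "rotation": [0, 0, 0]}, {"xyz": [0, 0, 0], "rotation": [0, 0, 0]}, {"xyz": [0, 0, 0], "rotation": [0, 0, 0]}, {"xyz": [0, 0, 0], "rotation": [0, 0, 0]}, {"xyz": [0, 0, 0], "rotation": [0, 0, 0]}])

```text
clock: 42.18
tcp_pos: [492.1, 161.2, 290.5]
tcp_rot: [-0.0, 0.088, 0.996, -0.0]
contact_force: [0.2, -0.1, 0.7]
finger_gap: 50.2
finger_force: 0.0
```

```bash
python3 o.py; python3 -c "
from rig import r
print(r.close_job())"
```

```text
42.175 [492.129 161.234 290.542] [ 0.236 -0.1    0.657] [ 0.031 -0.028  0.032] [  0.001 -40.212  27.064   0.009  -0.001   0.   ] 50.17319900250457 0.0
the job is handed in; nothing more can be done
None
```

I hung the plate on the hook, let it settle 9 s, slid the marker down about 24 mm to match an estimated weight of 3.6 N, and handed in at 42 s; my camera calls ran out before release, so the final hang, stillness and marker level rest on force and position readings, not a picture.

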